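# Start the loaded bay of a twin rock tumbler

## Task

Start the tumbler for its one loaded bay: with a fingertip, push the toggle lever that stands on the barrel's side of the control panel over, away from the robot, until it snaps into its run position; then press down the raised far end of the black rocker switch until it snaps on. Leave the toggle on the covered bay's side off. Everything is only touched: pick up nothing, and leave the barrel, the roller cover and the things lying about where they are.

Things in the scene. Friction and masses are not known exactly. Their poses are not given: they have to be found in the camera images.
- tumbler: Fixed grey twin rotary rock tumbler, 240 mm deep (x), 420 mm wide (y). Origin on the shelf under the middle of its centre tower; x points to its back, away from the robot, y to its left, z up. Roller bays at y = +140 mm (left) and -140 mm (right): one carries the barrel, the other the roller cover. The tower is 130 mm wide, 215 mm deep (x -95 to 120 mm)
- panel_mid (a point): Middle of the control panel on the tower, on its surface (tumbler x = -20, y = 0, z = 140 mm). The panel faces up, tilted 0.2 rad towards the robot: it rises 0.203 mm per mm of x, from x = -95 to 50 mm; behind it a flat ledge, z = 155 mm, to x = 120 mm. On it: a steel toggle lever left and one right (y = +42, -42 mm) and, nearer the robot in the middle, the black rocker switch.
- toggle_left (a joint): Left toggle lever (tumbler's y = +42 mm), for the left bay. 0 = off, leaning towards the robot; 0.6 rad = run, leaning away. It swings about the tumbler's y axis, spring-loaded over centre: below 0.3 it snaps back to 0, above 0.3 it snaps by itself to 0.6. About 4 to 5 N at the tip moves it.
- toggle_right (a joint): Right toggle lever (tumbler's y = -42 mm), for the right bay. Same values and behaviour as the left one.
- toggle_left_tip (a point): Rounded tip of the left lever, a steel bat handle 8 mm thick here, 5.6 mm at its pivot; this point is 30 mm from the pivot, 4 mm below the very end. Pivot 6 mm above the panel, at tumbler x = 3, z = 151 mm. Off: leans 0.5 rad from vertical to the robot (tip at x = -11, z = 177 mm); run: 0.1 rad away from it (x = 6, z = 181 mm).
- toggle_right_tip (a point): The same point of the right toggle lever, at y = -42 mm.
- rocker (a joint): Black main power rocker, 29 mm long (x), 20 mm wide, in a bezel 43 by 32 mm, 2 mm high. Pivot in the panel's surface at tumbler x = -59, y = 0, z = 132 mm, axis along y. 0 = off, the end farther from the robot raised; 0.4 rad = on, that end down, the near end raised. Spring-loaded: beyond mid-throw (0.2) it snaps over by itself. About 3 to 4 N at its end moves it.
- rocker_far_end (a point): Point on the top face of the rocker's far half, 12 mm from the middle of the rocker (2.5 mm short of its far edge). Off: about 7.5 mm above the panel; at mid-throw 5.5 mm; on: 3 mm. Press here, square to the panel.
- barrel_center (a point): Centre of the loaded black rubber barrel, 115 mm in diameter and length, lying on the rollers of one bay, axis along the tumbler's x, steel lid with a round brass nut towards the robot. Centre 107 mm and top 165 mm above the shelf. Its y in the tumbler's frame tells the bay: positive left, negative right. Loose.
- cover: Grey plastic roller cover, a ribbed flat lid 166 by 106 mm on the rollers of the bay that is not in use. Origin at the underside of its plate, 60 mm above the shelf. Loose.
- tub_mid (a point): Sealed teal grit tub, 114 mm in diameter, 108 mm high, beside the tumbler; its centre, half-way up. Bystander.
- bowl_mid (a point): Stainless bowl, 140 mm in diameter, 55 mm high, beside the tumbler; point on its axis half-way up. Bystander.
- vial_mid (a point): Standing cork-topped glass vial, 25 mm in diameter, 69 mm high, in front of the tumbler; its centre. Bystander.
- scoop_mid (a point): Stainless measuring scoop with a cup 44 mm wide and 24 mm high and a handle to 110 mm, lying in front of the tumbler; centre of the cup. Bystander.
- brush_mid (a point): Wooden scrubbing brush, 170 by 18 by 18 mm, lying in front of the tumbler; its centre. Bystander.
- slab_mid (a point): Banded agate slab, 79 by 54 by 9 mm, lying on the flat ledge behind the control panel; its centre. Bystander.
There are look-alikes about, which are no part of the job. Of the things like the part that bears barrel_center, leave any that is orange; of the rest the smaller one is meant.

How it is judged:
On the way, in this order (a step that is already met when the one before it is completed fails the run):
1. the toggle on the barrel's side has snapped to run, the other toggle and the rocker still being off (((y of barrel_center in the frame of tumbler above 0 m and value of joint toggle_left above 0.52 rad and value of joint toggle_right below 0.08 rad and value of joint rocker below 0.1 rad) or (y of barrel_center in the frame of tumbler below 0 m and value of joint toggle_right above 0.52 rad and value of joint toggle_left below 0.08 rad and value of joint rocker below 0.1 rad))), for 0.2 s.
2. the rocker switch has snapped on (((y of barrel_center in the frame of tumbler above 0 m and value of joint toggle_left above 0.52 rad and value of joint toggle_right below 0.08 rad) or (y of barrel_center in the frame of tumbler below 0 m and value of joint toggle_right above 0.52 rad and value of joint toggle_left below 0.08 rad)) and value of joint rocker above 0.34 rad), for 0.2 s.
At the end, for the whole second after the job is handed in: The toggle on the barrel's side is at run (joint above 0.52 rad), the other toggle is off (below 0.08 rad), the rocker is on (above 0.34 rad), and the barrel, the roller cover and the six bystanders lie within 20 mm of where they began (all of step 2 and distance of each of barrel_center, cover, tub_mid, bowl_mid, vial_mid, scoop_mid, brush_mid, slab_mid from where it was at the start of the episode below 0.02 m); the robot touches nothing.
It fails at once if anything but the fingers presses on the tumbler (3 N) (contact force between the arm and tumbler above 3 N).
It fails at once if the toggle on the covered bay's side is pushed past its centre ((y of barrel_center in the frame of tumbler above 0 m and value of joint toggle_right above 0.3 rad) or (y of barrel_center in the frame of tumbler below 0 m and value of joint toggle_left above 0.3 rad)).
It fails at once if the barrel or the roller cover is lifted, carried or pushed away (20 mm) (distance of any of barrel_center, cover from where it was at the start of the episode above 0.02 m).
It fails at once if a bystander is lifted, carried or knocked away (20 mm) (distance of any of tub_mid, bowl_mid, vial_mid, scoop_mid, brush_mid, slab_mid from where it was at the start of the episode above 0.02 m).
It also fails if it takes over 35 s, if anything falls off the work surface, if the arm or the gripper's body presses on something with over 40 N, if the wrist force passes 120 N, or if a joint passes its speed limit or range.

## Robot

A 6-joint arm with a two-finger parallel gripper is mounted at the origin on the work surface. World frame = base frame: x ahead of the robot, y to its left, z up, the work surface at z = 0. Lengths are in m, angles in rad, forces in N, time in s.
With the tool pointing down it reaches from about 0.375 to 0.9 m from the base axis. Payload 3.1 kg.
Tool frame: the origin (TCP) lies midway between the tips of the shut fingers; the grasp point (between the pads) lies 19 mm behind it; z points along the fingers, y is the line along which they close (so a half turn about z gives the same grasp; the last joint's range is limited). The gripper opens to 85 mm and grips with 20 to 120 N. Pads are 22 mm wide; open, the fingers measure 114 mm over their backs; the gripper's body (76 mm by 85 mm) begins 54 mm behind the grasp point. The pads swing forward as they close: fully open they stand 13 mm farther back than shut.
Start: joints at [1.161, 0.527, 1.433, -0, 1.181, -0.178], TCP at [0.143, 0.608, 0.231] pointing down, gripper open.
Joint ranges: [-3.08, 3.08], [-0.75, 2.2], [0.22, 2.44], [-1.43, 4.57], [0, 2.65], [-2.85, 2.85]. Speed limits (rad/s): [2.79, 2.79, 3.14, 3.14, 3.14, 3.14].

## Interface

Orientations are given as a unit quaternion [x, y, z, w].
In Python, from station import manip gives the robot as it stands. The module is installed in compiled form; this text tells all that it offers.
- The arm moves only by the tool apply_moves, never from a script. Its arguments are lists of equal length, an entry for each row: "claw": the gripper's target within -1 to 1 (fully open at 1, half-way at 0, shut at -1); "travel": the shift along the tool's x, y, z scaled (see below), a list of three; "turn": the turn, a rotation vector about the tool's x, y, z scaled (see below), a list of three. In form: {"claw": [claw, ...], "travel": [[dx, dy, dz], ...], "turn": [[rx, ry, rz], ...]}. A call has 1 to 5 rows; each row is the pose to reach, as a shift and turn from the pose commanded when the call began, along the tool's axes at that moment, turning the shorter way round; what a row does not reach only later rows make up. The controller multiplies each number of a shift by 800 mm and each number of a turn by 180 degrees. A row lasts 1/12 s, in which the tool goes at most 41.7 mm and 7.16 degrees, less where a joint would pass 70% of its speed; a pose out of reach is approached as far as the arm can. A call with a number of a shift or a turn outside -1 to 1 is refused whole. A call with a gripper value outside its range is refused whole. The fingers move at their own pace and stop on an object; "newtons" is the grip in N (left out, the last holds). Time passes only in rows, so rows that repeat a pose let the fingers close. It gives the time, the measured TCP pose, the force, the opening and the grip force at its end, in the units of the state.
- manip.sense(): the state, without advancing time (a new reading comes with each control period).
- manip.snapshot(name): name is "side" or "top" or "wrist"; returns a dict with "pixels" (384x512x3 uint8, red, green, blue), "depth" (384x512 float32, m along the optical axis (not along the pixel's ray), 0 where there is no reading), "intrinsics" (3x3 intrinsics, pixels), "R" (3x3) and "t" (3): a world point X has camera coordinates R X + t. Camera axes: x right, y down, z forward; pixel columns grow to the right and rows downward; lengths in m; the calibration is good to about 2 mm. A picture is of the moment at which its call begins.
- manip.sign_off(): hands the job in; it is judged then, once.
The state is a dict: "t": time; "q": joint angles; "qd": joint speeds; "tau": joint torques, N m; "tcp_pos": TCP position; "tool_rot": TCP orientation; "force": force on the tool from outside, world axes, zero at the start; "ft_torque": the same for the moment, N m; "finger_gap": opening from 0.0 (shut) to 1.0 (fully open); "gripper_force": force on a finger pad.
Only numpy, scipy, OpenCV 4.12 (cv2) and the standard library are available. Lean on these libraries where they do the work, as an engineer would, in place of code of your own. Each camera call takes 0.05 s, during which the arm holds its last target. There are 200 camera calls.

## Working session

There is one attempt and no reset: what is moved stays moved. The work goes in short steps, Python scripts to look and compute and a tool call to move; the robot and the scene stay as the last step left them, time stands still between calls to the robot, and variables do not carry over. Pictures are saved under pics/ and viewed, at most 10 in all, crops included, and the job is handed in when it is done.

Besides the shell and the picture viewer there is one more tool, called after "Call:" as name(argument=value, ...) on one line, values as JSON. apply_moves: Moves the arm, as the interface text tells. Shifts and turns lie within -1 to 1; 1 stands for 800 mm of shift or 180 degrees of turn. Its arguments: {"type":"object","properties":{"claw":{"type":"array","items":{"type":"number"}},"travel":{"type":"array","items":{"type":"array","items":{"type":"number"}}},"turn":{"type":"array","items":{"type":"array","items":{"type":"number"}}},"newtons":{"type":"number"}},"required":["claw","travel","turn"]}

```bash
mkdir -p pics; cat > h.py <<'E'
from station import manip
import numpy as np, cv2
def snap(n,f=None):
    s=manip.snapshot(n)
    if f: cv2.imwrite('pics/'+f,cv2.cvtColor(s['pixels'],cv2.COLOR_RGB2BGR))
    return s
def cloud(s):
    K=s['intrinsics'];d=s['depth'];v,u=np.indices(d.shape)
    c=np.stack([(u-K[0,2])/K[0,0]*d,(v-K[1,2])/K[1,1]*d,d],-1)
    return (c-s['t'])@s['R']
E
python3 - <<'E'
from h import *
s=manip.sense();print(s['tcp_pos'],s['tool_rot'],s['finger_gap'])
a=[]
for n in('top','side'):
    c=snap(n,n+'0.png');print(n,c['R'],c['t'],c['intrinsics'][0]); np.savez(n+'0.npz',**c)
E
```

```text
[0.1426643  0.60777237 0.23033751] [ 1.15133740e-01  9.93349398e-01 -1.04823092e-03 -3.12148496e-04] 0.997110980879746
top [[-0.02717255 -0.99956393 -0.01155823]
 [-0.99209769  0.0283828  -0.12221538]
 [ 0.12249014  0.00814599 -0.9924363 ]] [0.07946572 0.51323448 1.28860702] [378.23988389   0.         253.99337039]
side [[ 0.81500401 -0.57945329  0.00153318]
 [-0.38663331 -0.5457687  -0.74340514]
 [ 0.43160532  0.60528539 -0.66883963]] [-0.3915219   0.30900599  0.95412866] [420.0930883    0.         260.44689845]
```

View pics/top0.png

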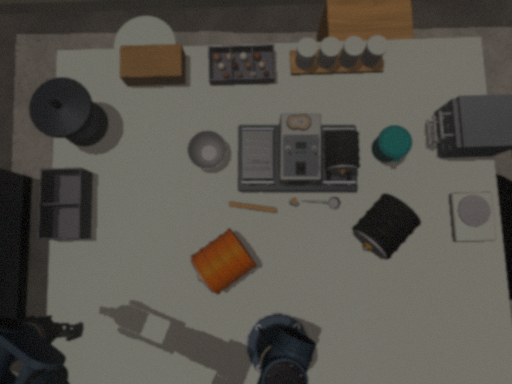

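View pics/side0.png

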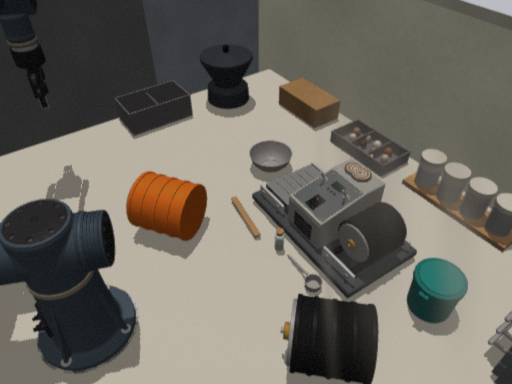

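The top view shows the tumbler at (300,155). Candidates for the barrel:
- black barrel in the right bay at (342,152)
- larger black barrel on the table at (387,225)
- orange barrel at (223,260)

The small black one in the right bay is meant, so the right toggle is the one to push. Next I check this in a close crop and measure the tumbler.

```bash
python3 - <<'E'
from h import *
S={n:dict(np.load(n+'0.npz')) for n in('top','side')}
a=cv2.resize(S['top']['pixels'][100:200,230:370],None,fx=5,fy=5,interpolation=cv2.INTER_CUBIC)
b=cv2.resize(S['side']['pixels'][150:290,245:415],None,fx=4.6,fy=4.6,interpolation=cv2.INTER_CUBIC)
cv2.imwrite('pics/cropt.png',cv2.convertScaleAbs(a[...,::-1],alpha=1.7));cv2.imwrite('pics/crops.png',cv2.convertScaleAbs(b[:600,:,::-1],alpha=1.4))
P=cloud(S['top'])
for v in range(108,194,6): print(v,[tuple((1000*P[v,u]).round().astype(int)) for u in (240,260,290,300,310,342,352)])
T=P[105:195,232:362].reshape(-1,3)
for lo,hi in((.12,.157),(.148,.158)):
    # tower
    m=(T[:,2]>lo)&(T[:,2]<hi)&(T[:,1]>-.16+.0)
    print(lo,m.sum(),T[m].min(0),T[m].max(0))
E
```

```text
108 [(np.int64(841), np.int64(108), np.int64(4)), (np.int64(839), np.int64(35), np.int64(3)), (np.int64(837), np.int64(-76), np.int64(-1)), (np.int64(835), np.int64(-112), np.int64(-1)), (np.int64(833), np.int64(-149), np.int64(3)), (np.int64(831), np.int64(-266), np.int64(-1)), (np.int64(829), np.int64(-303), np.int64(0))]
114 [(np.int64(819), np.int64(109), np.int64(-1)), (np.int64(817), np.int64(35), np.int64(1)), (np.int64(761), np.int64(-60), np.int64(153)), (np.int64(757), np.int64(-91), np.int64(162)), (np.int64(759), np.int64(-125), np.int64(153)), (np.int64(808), np.int64(-265), np.int64(-1)), (np.int64(806), np.int64(-301), np.int64(2))]
120 [(np.int64(796), np.int64(109), np.int64(1)), (np.int64(795), np.int64(36), np.int64(-3)), (np.int64(737), np.int64(-58), np.int64(165)), (np.int64(736), np.int64(-90), np.int64(164)), (np.int64(737), np.int64(-123), np.int64(159)), (np.int64(785), np.int64(-263), np.int64(1)), (np.int64(786), np.int64(-302), np.int64(-6))]
126 [(np.int64(764), np.int64(108), np.int64(32)), (np.int64(762), np.int64(37), np.int64(30)), (np.int64(719), np
[... 3347 characters left out ...]
np.int64(31)), (np.int64(541), np.int64(-96), np.int64(35)), (np.int64(540), np.int64(-131), np.int64(36)), (np.int64(537), np.int64(-242), np.int64(34)), (np.int64(536), np.int64(-277), np.int64(35))]
192 [(np.int64(530), np.int64(115), np.int64(1)), (np.int64(528), np.int64(44), np.int64(-2)), (np.int64(525), np.int64(-64), np.int64(-1)), (np.int64(524), np.int64(-99), np.int64(-2)), (np.int64(524), np.int64(-136), np.int64(-6)), (np.int64(520), np.int64(-250), np.int64(-4)), (np.int64(518), np.int64(-284), np.int64(3))]
0.12 2217 [ 0.55228118 -0.15521288  0.12031597] [ 0.76534237 -0.02191963  0.15698169]
0.148 923 [ 0.63007337 -0.15521288  0.14800821] [ 0.76534237 -0.02424669  0.1579736 ]
```

View pics/cropt.png

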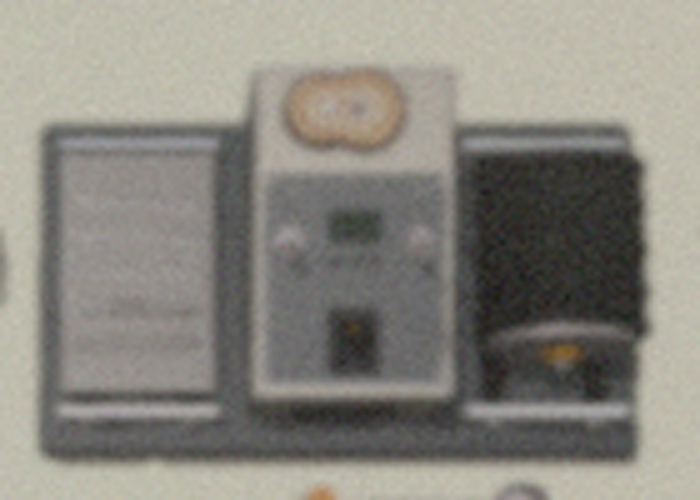

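View pics/crops.png

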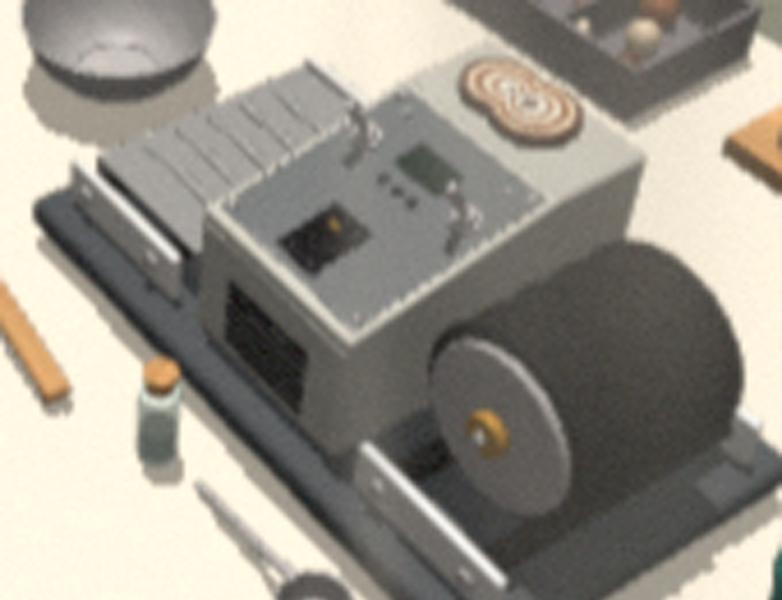

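The crop shows the black barrel in the right bay at top (342,152), the cover in the left bay, both levers leaning towards the robot, and the rocker at about (300,168). I fit the tumbler pose from tower corners, rocker and tips seen in both views.

```bash
python3 - <<'E'
from h import *
from scipy.optimize import least_squares
S={n:dict(np.load(n+'0.npz')) for n in('top','side')}
pt={'fl':(-95,65,125),'fr':(-95,-65,125),'bl':(120,65,155),'br':(120,-65,155),'rk':(-59,0,134),'tl':(-11,42,177),'tr':(-11,-42,177)}
ob={'top':(5,(230,100),{'fl':(252,398),'fr':(456,398),'bl':(250,68),'br':(457,68),'rk':(353,341),'tl':(289,238),'tr':(420,238)}),
'side':(4.6,(245,150),{'fl':(207,212),'fr':(352,350),'br':(645,157),'rk':(323,238),'tl':(368,127),'tr':(465,203)})}
def fld(z,n,k,uv):
    s=S[n];K=s['intrinsics'];r=s['R'].T@np.linalg.solve(K,[*uv,1]);o=-s['R'].T@s['t'];return o+r*(z-o[2])/r[2]
rows=[]
for n,(f,off,d) in ob.items():
    for k,p in d.items():
        uv=[(p[i]+.5)/f-.5+off[i] for i in(0,1)]
        rows.append((n,k,np.array(pt[k])/1e3,fld(pt[k][2]/1e3,n,k,uv)))
def R(a):return np.array([[np.cos(a),-np.sin(a)],[np.sin(a),np.cos(a)]])
def res(p,rs=rows):return np.array([R(p[2])@m[:2]+p[:2]-w[:2] for _,_,m,w in rs])
for q in('top','side',None):
    rs=[r for r in rows if q in(None,r[0])]
    o=least_squares(lambda p:res(p,rs).ravel(),[.65,-.09,0],loss='soft_l1',f_scale=.003);print(q,o.x)
p=o.x
for r,e in zip(rows,res(p)):print(r[0],r[1],(e*1e3).round(1))
for nm,m in (('tr_off',(-11,-42,177)),('tl',(-11,42,177)),('rk far',(-47,0,142))):print(nm,R(p[2])@np.array(m[:2])/1e3+p[:2],m[2])
E
```

```text
top [ 0.64550193 -0.08913534 -0.02655794]
side [ 0.64451781 -0.09434761 -0.02387637]
None [ 0.64498386 -0.09104092 -0.02378321]
top fl [-0.5 -2.1]
top fr [0.3 0.5]
top bl [ 2.4 -2.7]
top br [3.5 1.5]
top rk [-0.1 -1.7]
top tl [-9.9 -3.4]
top tr [-9.5 -5. ]
side fl [-2.   3.9]
side fr [-1.   1.5]
side br [ 2.7 -0.3]
side rk [-0.2 -1.1]
side tl [ 2.8 18.7]
side tr [ 0.6 10.9]
tr_off [ 0.63298817 -0.13276745] 177
tl [ 0.63498577 -0.04879121] 177
rk far [ 0.59799716 -0.08992321] 142
```

```bash
cat >> h.py <<'E'
from scipy.spatial.transform import Rotation as Ro
O=np.array([.645,-.0908,0]);YAW=-.0245
def goal(p,pitch=0):  # p in tumbler mm; pitch = tool leaning square to the panel
    Z=Ro.from_euler('z',YAW)
    T=Z*Ro.from_euler('y',-pitch)*Ro.from_matrix(np.diag([-1,1,-1.]))
    s=manip.sense();C=Ro.from_quat(s['tool_rot'])
    w=Z.apply(np.array(p)/1e3)+O
    print('tcp',np.round(s['tcp_pos'],4),'goal',w.round(4),'t',s['t'],'gap',s['finger_gap'],'F',np.round(s['force'],1))
    print('travel',(C.inv().apply(w-s['tcp_pos'])/.8).round(4),'turn',((C.inv()*T).as_rotvec()/np.pi).round(4))
E
python3 -c "
from h import *
goal((-48,-42,300))"
```

```text
tcp [0.1427 0.6078 0.2304] goal [ 0.596  -0.1316  0.3   ] t 0.1 gap 0.9982405888503506 F [-0.6  0.1  0.2]
travel [-0.763  -0.7704 -0.0857] turn [-0.0006 -0.0002 -0.0656]
```

Call:
apply_moves(claw=[-1,-1,-1,-1,-1], travel=[[0,0,-0.087],[0,0,-0.087],[-0.763,-0.77,-0.087],[-0.763,-0.77,-0.087],[-0.763,-0.77,-0.087]], turn=[[0,0,0],[0,0,0],[0,0,-0.0656],[0,0,-0.0656],[0,0,-0.0656]])

```text
t: 0.52
tcp_pos: [0.2084, 0.5009, 0.301]
tool_rot: [0.01, 1.0, 0.0, 0.0]
force: [0.1, -0.1, -0.4]
finger_gap: 0.301
gripper_force: 0.0
```

```bash
python3 -c "
from h import *
goal((-48,-42,300))"
```

```text
tcp [0.2084 0.5009 0.301 ] goal [ 0.596  -0.1316  0.3   ] t 0.5167 gap 0.3005477273896143 F [ 0.1 -0.1 -0.4]
travel [-0.4999 -0.781   0.0014] turn [0.0001 0.0002 0.0016]
```

Call:
apply_moves(claw=[-1,-1,-1,-1,-1], travel=[[-0.135,-0.2105,0],[-0.135,-0.2105,0],[-0.135,-0.2105,0],[-0.135,-0.2105,0],[-0.135,-0.2105,0]], turn=[[0,0,0],[0,0,0],[0,0,0],[0,0,0],[0,0,0]])

```text
t: 0.93
tcp_pos: [0.3126, 0.3283, 0.3007]
tool_rot: [0.013, 1.0, -0.001, -0.0]
force: [0.4, 0.6, 0.2]
finger_gap: 0.001
gripper_force: 0.0
```

Call:
apply_moves(claw=[-1,-1,-1,-1,-1], travel=[[-0.135,-0.2105,0],[-0.135,-0.2105,0],[-0.135,-0.2105,0],[-0.135,-0.2105,0],[-0.135,-0.2105,0]], turn=[[0,0,0],[0,0,0],[0,0,0],[0,0,0],[0,0,0]])

```text
t: 1.35
tcp_pos: [0.4168, 0.1572, 0.3008]
tool_rot: [0.013, 1.0, -0.0, 0.0]
force: [0.6, -0.8, 0.6]
finger_gap: -0.002
gripper_force: 0.0
```

Call:
apply_moves(claw=[-1,-1,-1,-1,-1], travel=[[-0.135,-0.2105,0],[-0.135,-0.2105,0],[-0.135,-0.2105,0],[-0.135,-0.2105,0],[-0.135,-0.2105,0]], turn=[[0,0,0],[0,0,0],[0,0,0],[0,0,0],[0,0,0]])

```text
t: 1.77
tcp_pos: [0.5208, -0.0141, 0.3006]
tool_rot: [0.013, 1.0, -0.0, 0.0]
force: [1.6, 0.5, -0.3]
finger_gap: 0.002
gripper_force: 0.0
```

```bash
python3 -c "
from h import *
goal((-48,-42,260))
c=snap('wrist','w1.png');np.savez('w1.npz',**c)"
```

```text
tcp [ 0.5208 -0.0141  0.3006] goal [ 0.596  -0.1316  0.26  ] t 1.7667 gap 0.0019595446054497825 F [ 1.6  0.5 -0.3]
travel [-0.0977 -0.1443  0.0509] turn [-0.0002  0.0001 -0.0006]
```

View pics/w1.png

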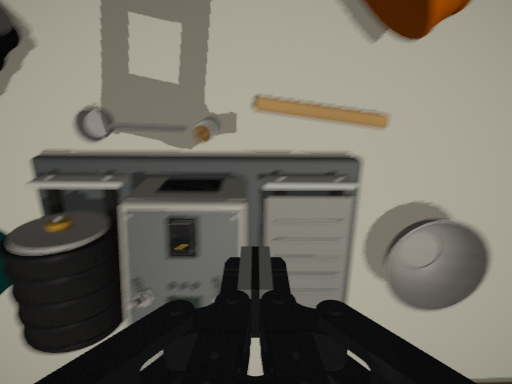

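The wrist view shows the tower front corners near (121,205) and (247,205), the rocker at (182,237) and the right lever around (141,297). I check these against the pose.

```bash
python3 - <<'E'
from h import *
s=dict(np.load('w1.npz'));K=s['intrinsics']
Z=Ro.from_euler('z',YAW)
for n,m in {'fl':(-95,65,125),'fr':(-95,-65,125),'rk':(-59,0,134),'tr':(-11,-42,177),'trpiv':(3,-42,151),'basefl':(-120,210,34),'basefr':(-120,-210,34)}.items():
    c=s['R']@(Z.apply(np.array(m)/1e3)+O)+s['t'];u=K@c/c[2];print(n,u[:2].round(1),'px/mm',(K[0,0]/c[2]/1e3).round(2))
a=cv2.resize(s['pixels'][180:330,90:270],None,fx=4,fy=4,interpolation=cv2.INTER_CUBIC)
cv2.imwrite('pics/w1c.png',a[...,::-1])
E
```

```text
fl [247.4 198.8] px/mm 0.98
fr [119.4 198.9] px/mm 0.98
rk [184.1 234.8] px/mm 0.98
tr [134.5 300.5] px/mm 1.05
trpiv [144.6 296.2] px/mm 0.96
basefl [365. 155.] px/mm 0.8
basefr [ 28.7 155.5] px/mm 0.8
```

View pics/w1c.png

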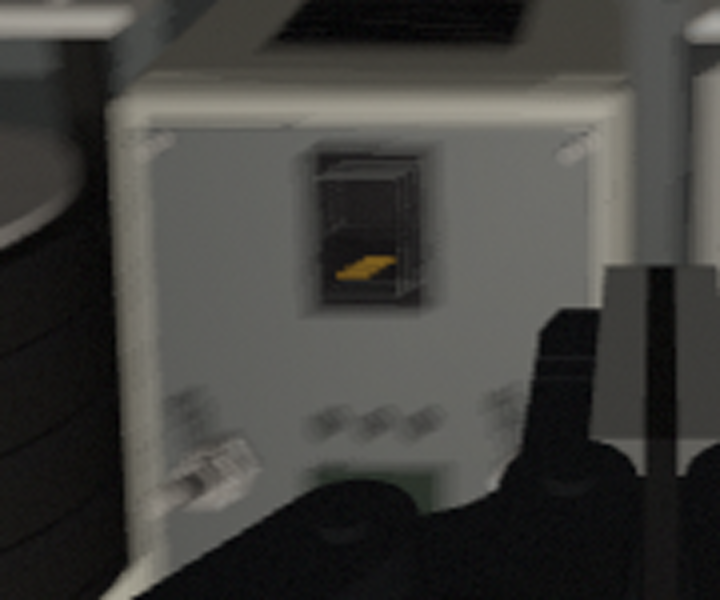

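The predicted points match to about 2 mm: nut at (149,297), lever tip at (130,305). I move over the start of the push and go down.

Call:
apply_moves(claw=[-1,-1,-1,-1,-1], travel=[[-0.0977,-0.1443,0.05],[-0.0977,-0.1443,0.05],[-0.0977,-0.1443,0.05],[-0.0977,-0.1443,0.05],[-0.0977,-0.1443,0.05]], turn=[[0,0,0],[0,0,0],[0,0,0],[0,0,0],[0,0,0]])

```text
t: 2.23
tcp_pos: [0.5963, -0.1324, 0.2584]
tool_rot: [0.014, 1.0, -0.0, -0.001]
force: [-0.5, -0.8, -0.3]
finger_gap: 0.0
gripper_force: 0.0
```

```bash
python3 -c "
from h import *
goal((-48,-42,171))"
```

```text
tcp [ 0.5963 -0.1324  0.2584] goal [ 0.596  -0.1316  0.171 ] t 2.2333 gap 0.000377963646053143 F [-0.5 -0.8 -0.3]
travel [0.0003 0.0011 0.1092] turn [-0.0002 -0.0004 -0.0013]
```

Call:
apply_moves(claw=[-1,-1,-1,-1,-1], travel=[[0,0.001,0.04],[0,0.001,0.08],[0,0.001,0.109],[0,0.001,0.109],[0,0.001,0.109]], turn=[[0,0,0],[0,0,0],[0,0,0],[0,0,0],[0,0,0]])

```text
t: 2.65
tcp_pos: [0.5938, -0.1265, 0.1728]
tool_rot: [0.012, 1.0, 0.001, -0.002]
force: [0.6, 0.2, 1.1]
finger_gap: 0.0
gripper_force: 0.0
```

```bash
python3 -c "
from h import *
goal((-10,-42,171))
snap('side','s1.png')
import cv2
a=cv2.imread('pics/s1.png')[130:260,270:420];cv2.imwrite('pics/s1c.png',cv2.resize(a,None,fx=4.5,fy=4.5,interpolation=cv2.INTER_CUBIC))"
```

```text
tcp [ 0.5938 -0.1265  0.1728] goal [ 0.634  -0.1325  0.171 ] t 2.65 gap 8.096043157107246e-05 F [0.6 0.2 1.1]
travel [-0.0504 -0.0064  0.0021] turn [ 0.0005 -0.0011  0.0002]
```

View pics/s1c.png

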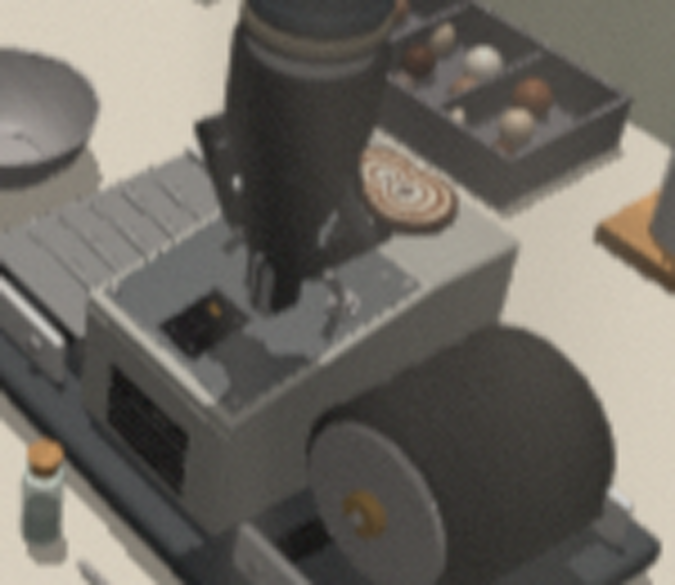

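The side crop shows the fingers in front of the right lever tip (340,285), clear of the rocker. Pushing forward.

Call:
apply_moves(claw=[-1,-1,-1,-1,-1], travel=[[-0.012,-0.004,0.002],[-0.022,-0.004,0.002],[-0.032,-0.004,0.002],[-0.042,-0.004,0.002],[-0.05,-0.004,0.002]], turn=[[0,0,0],[0,0,0],[0,0,0],[0,0,0],[0,0,0]])

```text
t: 3.12
tcp_pos: [0.636, -0.1319, 0.1737]
tool_rot: [0.012, 1.0, -0.0, 0.001]
force: [-6.4, -0.1, 1.5]
finger_gap: 0.006
gripper_force: 5.9
```

```bash
python3 -c "
from h import *
goal((-10,-42,171))
snap('side','s2.png')
import cv2
a=cv2.imread('pics/s2.png')[130:260,270:420];cv2.imwrite('pics/s2c.png',cv2.resize(a,None,fx=4.5,fy=4.5,interpolation=cv2.INTER_CUBIC))
goal((-48,-42,171))"
```

```text
tcp [ 0.636  -0.1319  0.1737] goal [ 0.634  -0.1325  0.171 ] t 3.1167 gap 0.006315377116480533 F [-6.4 -0.1  1.5]
travel [ 0.0025 -0.0009  0.0034] turn [-0.0002  0.0005  0.    ]
tcp [ 0.6356 -0.1318  0.1733] goal [ 0.596  -0.1316  0.171 ] t 3.1667 gap -0.0014977998705284607 F [-2.   0.8  1.2]
travel [ 0.0495 -0.0009  0.0029] turn [-0.0002 -0.0003  0.0002]
```

View pics/s2c.png

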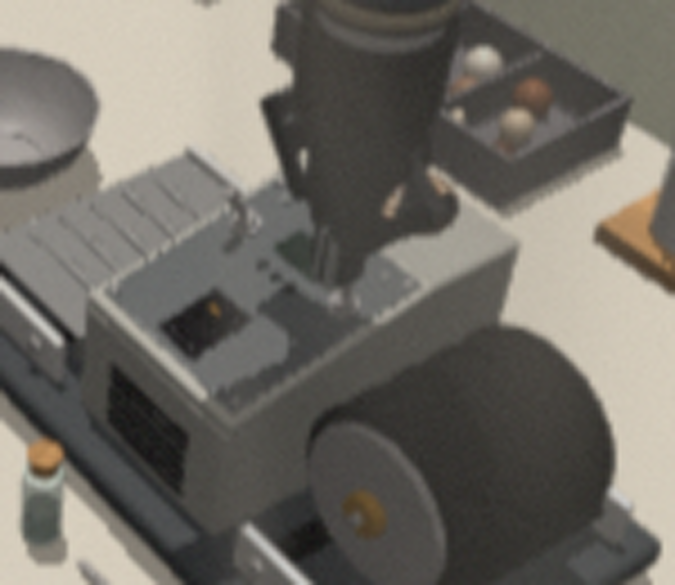

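The force peaked at 6.4 N and then dropped, so the lever has probably snapped over. I back off, rise and check.

Call:
apply_moves(claw=[-1,-1,-1,-1,-1], travel=[[0.03,0,0],[0.06,0,0],[0.08,0,-0.03],[0.08,0,-0.07],[0.08,0,-0.07]], turn=[[0,0,0],[0,0,0],[0,0,0],[0,0,0],[0,0,0]])

```text
t: 3.58
tcp_pos: [0.5744, -0.1316, 0.2344]
tool_rot: [0.012, 1.0, -0.002, 0.006]
force: [1.3, 0.2, 1.9]
finger_gap: -0.003
gripper_force: 0.0
```

```bash
python3 -c "
from h import *
a=snap('side')['pixels'][150:230,290:390,::-1];b=snap('top')['pixels'][125:185,270:335,::-1]
import cv2
r=lambda i,f:cv2.resize(i,f,interpolation=cv2.INTER_CUBIC)
cv2.imwrite('pics/s3c.png',np.hstack([r(a,(500,400)),r(b,(300,400))]))
n=np.array([-np.sin(.2),0,np.cos(.2)])
print('P');goal(np.array([-47,0,134.4])+30*n,.2)"
```

```text
P
tcp [ 0.5728 -0.1309  0.2305] goal [ 0.5921 -0.0895  0.1638] t 3.6833 gap -0.001460755856283877 F [ 0.2 -0.5  0.3]
travel [-0.0223  0.0525  0.0834] turn [-0.0007 -0.0617  0.    ]
```

View pics/s3c.png

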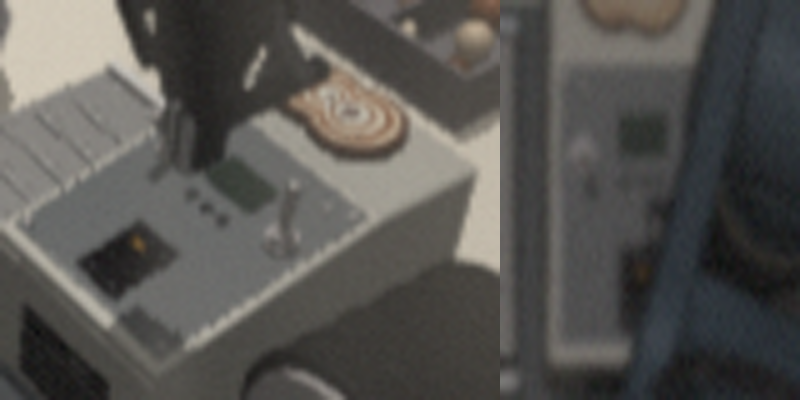

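The right lever stands upright (crop 290,215), so it is at run. The rocker is untouched. I move 30 mm above the rocker's far end, square to the panel.

Call:
apply_moves(claw=[-1,-1,-1,-1,-1], travel=[[-0.0223,0.0525,0.02],[-0.0223,0.0525,0.05],[-0.0223,0.0525,0.0834],[-0.0223,0.0525,0.0834],[-0.0223,0.0525,0.0834]], turn=[[0,-0.0617,0],[0,-0.0617,0],[0,-0.0617,0],[0,-0.0617,0],[0,-0.0617,0]])

```text
t: 4.1
tcp_pos: [0.5891, -0.0883, 0.1597]
tool_rot: [0.012, 0.995, -0.001, 0.095]
force: [-0.1, 0.2, 0.2]
finger_gap: 0.003
gripper_force: 0.0
```

```bash
python3 -c "
from h import *
a=snap('side')['pixels'][140:230,280:390,::-1]
import cv2
cv2.imwrite('pics/s4c.png',cv2.resize(a,None,fx=6,fy=6,interpolation=cv2.INTER_CUBIC))
n=np.array([-np.sin(.2),0,np.cos(.2)])
goal(np.array([-47,0,134.4])+5*n,.2)"
```

```text
tcp [ 0.5907 -0.0891  0.1613] goal [ 0.597  -0.0896  0.1393] t 4.15 gap 0.002995979799498935 F [1.  0.2 0.4]
travel [-0.0024 -0.0004  0.0285] turn [-0.     -0.0019 -0.0001]
```

View pics/s4c.png

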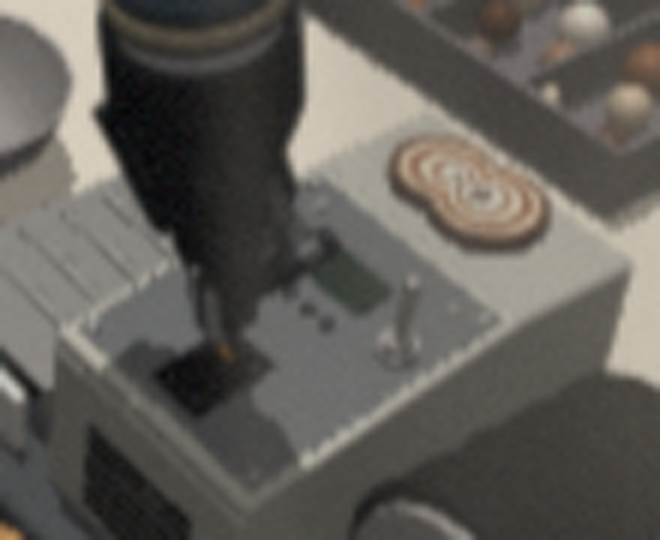

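The fingers stand over the far half of the rocker (crop 225,350). Pressing down in small steps.

Call:
apply_moves(claw=[-1,-1,-1,-1,-1], travel=[[-0.0024,0,0.012],[-0.0024,0,0.02],[-0.0024,0,0.024],[-0.0024,0,0.027],[-0.0024,0,0.029]], turn=[[0,0,0],[0,0,0],[0,0,0],[0,0,0],[0,0,0]])

```text
t: 4.57
tcp_pos: [0.5972, -0.0894, 0.1394]
tool_rot: [0.012, 0.995, -0.002, 0.098]
force: [0.1, -0.3, -0.0]
finger_gap: 0.0
gripper_force: 0.0
```

```bash
python3 -c "
from h import *
manip.snapshot('side')
n=np.array([-np.sin(.2),0,np.cos(.2)])
goal(np.array([-47,0,134.4])+3.5*n,.2)"
```

```text
tcp [ 0.5962 -0.0891  0.1388] goal [ 0.5973 -0.0896  0.1378] t 4.6167 gap 0.003088128693115 F [ 0.6 -0.1  0.2]
travel [-0.0011 -0.0006  0.0015] turn [-0.     -0.002  -0.0001]
```

Call:
apply_moves(claw=[-1,-1,-1], travel=[[0,0,0.001],[0,0,0.002],[0,0,0.002]], turn=[[0,0,0],[0,0,0],[0,0,0]])

```text
t: 4.87
tcp_pos: [0.596, -0.0888, 0.1372]
tool_rot: [0.012, 0.995, -0.001, 0.096]
force: [-0.3, -0.5, -0.4]
finger_gap: 0.0
gripper_force: 0.0
```

Call:
apply_moves(claw=[-1,-1,-1,-1], travel=[[0,0,0.0008],[0,0,0.0016],[0,0,0.0024],[0,0,0.0024]], turn=[[0,0,0],[0,0,0],[0,0,0],[0,0,0]])

```text
t: 5.2
tcp_pos: [0.5962, -0.0889, 0.1371]
tool_rot: [0.012, 0.995, -0.001, 0.097]
force: [-5.6, 0.5, 10.5]
finger_gap: -0.002
gripper_force: 6.1
```

The force now rises sharply at about 3 mm above the panel, which matches the rocker at its on stop. I back off and verify numerically, since the picture views are used up.

Call:
apply_moves(claw=[-1,-1,-1,-1,-1], travel=[[0,0,-0.03],[0,0,-0.07],[0,0,-0.12],[0.03,0.06,-0.16],[0.06,0.11,-0.19]], turn=[[0,0,0],[0,0,0],[0,0,0],[0,0,0],[0,0,0]])

```text
t: 5.62
tcp_pos: [0.54, -0.0248, 0.2662]
tool_rot: [0.014, 0.995, -0.002, 0.1]
force: [-0.4, 0.9, 0.6]
finger_gap: -0.003
gripper_force: 0.0
```

Call:
apply_moves(claw=[-1,-1,-1,-1], travel=[[0,0,0],[0,0,0],[0,0,0],[0,0,0]], turn=[[0,0.03,0],[0,0.06,0],[0,0.06,0],[0,0.06,0]])

```text
t: 5.95
tcp_pos: [0.5393, -0.0236, 0.2633]
tool_rot: [0.012, 1.0, -0.0, 0.004]
force: [-0.0, 1.0, -0.2]
finger_gap: -0.0
gripper_force: 0.0
```

```bash
python3 - <<'E'
from h import *
print(manip.sense()['tcp_pos'])
Z=Ro.from_euler('z',YAW)
def prof(ss,t):
    Q=[]
    for s in ss:
        P=Z.inv().apply((cloud(s)-O).reshape(-1,3))*1e3
        P=P[s['depth'].ravel()>0];Q.append(P)
    Q=np.concatenate(Q);h=(Q[:,2]-140-.203*(Q[:,0]+20))*.98
    for nm,yr in(('rocker',8),('R lever',-42),('L lever',42)):
        m=(abs(Q[:,1])<8) if nm=='rocker' else (abs(Q[:,1]-yr)<7)
        X=range(-82,-34,4) if nm=='rocker' else range(-30,22,6)
        w=4 if nm=='rocker' else 6
        print(t,nm,[(x,round(float(np.median(h[k]) if nm=='rocker' else np.percentile(h[k],95)),1),int(k.sum())) for x in X for k in [m&(Q[:,0]>=x)&(Q[:,0]<x+w)&(h>-10)&(h<50)] if k.sum()])
prof([dict(np.load('w1.npz'))],'w before')
prof([snap('wrist') for _ in range(8)],'w after')
prof([dict(np.load('side0.npz'))],'side before')
prof([snap('side') for _ in range(8)],'side after')
E
```

```text
[ 0.53933591 -0.02359519  0.26331028]
w before rocker [(-82, 2.9, 67), (-78, 2.9, 62), (-74, 3.9, 69), (-70, 4.3, 67), (-66, 4.1, 60), (-62, 4.0, 65), (-58, 5.9, 76), (-54, 7.9, 78), (-50, 9.2, 40), (-46, 3.4, 37), (-42, 3.0, 59), (-38, 2.4, 52)]
w before R lever [(-30, 3.5, 79), (-24, 3.1, 78), (-18, 39.2, 101), (-12, 39.3, 130), (-6, 21.2, 145), (0, 12.9, 49), (6, 10.6, 34), (12, 3.6, 49), (18, 3.7, 62)]
w before L lever [(-30, 3.2, 29), (-24, 3.4, 23), (-18, 3.1, 18), (-12, 3.5, 10), (-6, 3.3, 2)]
w after rocker [(-82, 2.6, 710), (-78, 3.1, 599), (-74, 8.0, 1074), (-70, 7.9, 546), (-66, 6.3, 538), (-62, 4.7, 506), (-58, 4.1, 646), (-54, 4.1, 637), (-50, 4.3, 610), (-46, 3.2, 542), (-42, 3.2, 600), (-38, 2.2, 536)]
w after R lever [(-30, 3.3, 770), (-24, 3.3, 798), (-18, 3.4, 745), (-12, 3.3, 774), (-6, 10.7, 1282), (0, 30.1, 1682), (6, 11.1, 195), (12, 3.8, 189), (18, 3.1, 27)]
w after L lever []
side before rocker [(-82, 1.5, 8), (-78, 0.8, 6), (-74, 1.0, 12), (-70, 1.6, 7), (-66, 1.5, 8), (-62, 2.1, 10), (-58, 3.9, 8), (-54, 5.1, 13), (-50, 6.0, 7), (-46, 2.3, 2), (-42, 0.8, 7),
[... 168 characters left out ...]
0, 10)]
side before L lever [(-30, 0.6, 9), (-24, 1.7, 8), (-18, 35.5, 14), (-12, 36.6, 20), (-6, 24.3, 24), (0, 12.1, 7), (6, 8.8, 7), (12, 1.1, 5), (18, 1.5, 10)]
side after rocker [(-82, 0.1, 78), (-78, 0.8, 63), (-74, 4.1, 117), (-70, 5.7, 48), (-66, 4.3, 53), (-62, 2.4, 45), (-58, 1.8, 62), (-54, 2.4, 71), (-50, 1.8, 61), (-46, 1.7, 58), (-42, 0.9, 55), (-38, 0.2, 57)]
side after R lever [(-30, 2.4, 85), (-24, 2.3, 87), (-18, 2.3, 89), (-12, 2.6, 87), (-6, 9.3, 137), (0, 37.1, 286), (6, 37.4, 69), (12, 2.7, 57), (18, 2.8, 84)]
side after L lever [(-30, 2.6, 81), (-24, 1.8, 81), (-18, 37.1, 90), (-12, 36.7, 146), (-6, 26.7, 181), (0, 15.8, 77), (6, 8.9, 49), (12, 2.6, 40), (18, 1.8, 82)]
```

The depth profiles confirm the result: the rocker's near end is raised, the right lever is at run, and the left lever is off. The robot is clear of everything.

```bash
python3 -c "
from station import manip
print(manip.sign_off())"
```

```text
the job is handed in; nothing more can be done
None
```

The job is handed in: the right toggle (barrel side) is at run, the rocker is on and the left toggle is still off per the last depth check; no contact showed with the barrel, cover or bystanders, though I did not re-measure them.

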